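# Clamp the slate blank in the filing fixture

## Robot

A 6-joint arm with a two-finger parallel gripper is mounted at the origin on a cart in front of the work surface, level with it; the furniture and walls round the work are solid. World frame = base frame: x ahead of the robot, y to its left, z up, the work surface at z = 0. Lengths are in m, angles in rad, forces in N, time in s.
With the tool pointing down it reaches from about 0.375 to 0.75 m from the base axis. Payload 9 kg.
Tool frame: the origin (TCP) lies at the very end of the fingers, on their centre line; the grasp point (between the pads) lies 19 mm behind it (robot.hold_point_z is the distance from the TCP to the grasp point, in m); z points along the fingers, y is the line along which they close (so a half turn about z gives the same grasp; the last joint's range is limited). The gripper opens to 85 mm and grips with 20 to 120 N. Pads are 22 mm wide; open, the fingers measure 114 mm over their backs; the gripper's body (76 mm by 85 mm) begins 54 mm behind the grasp point. The pads swing forward as they close: fully open they stand 13 mm farther back than shut.
Start: joints at [1.063, 0.104, 0.097, 1.564, 0, 1.353], TCP at [0.171, 0.575, 0.231] pointing down, gripper open.
Joint ranges: [-2.99, 2.99], [-0.84, 1.86], [-1.1, 1.16], [-1.84, 2.11], [-1.51, 1.56], [-3.14, 3.14]. Speed limits (rad/s): [2.22, 2.22, 2.57, 3.14, 3.14, 3.14].

## Interface

Orientations are given as a unit quaternion [x, y, z, w].
In Python, from cell import robot gives the robot as it stands. Calls block until the motion is done:
- robot.movep(position, orientation): joint-space move of the TCP to a pose.
- robot.move_l(position, orientation=None, max_speed=0.15): straight line of the TCP; orientation=None keeps the orientation; max_speed is the mean speed in m/s.
- robot.move_j(angles): joint-space move.
- robot.gripper_to(opening, grip_force=None): finger opening in m; grip_force is the grip in N (None keeps the last); returns when the fingers have stopped.
- robot.pause(seconds).
- robot.inverse_kinematics(position, orientation): joint angles nearest the present ones, or None.
- robot.read_state(): the state.
- robot.grab_frame(name): name is "scene" or "top" or "wrist"; returns the picture (384x512x3 uint8, red, green, blue); there is no depth.
- robot.camera_model(name): a dict with "mtx" (3x3 intrinsics, pixels), "distortion" ([k1, k2, p1, p2, k3] as OpenCV has them; the pictures are not rectified), "camera_from_world" (4x4, takes a point from world to camera coordinates). Camera axes: x right, y down, z forward; pixel columns grow to the right and rows downward; lengths in m; the calibration is good to about 2 mm. A picture is of the moment at which its call begins: read the wrist's pose just before it. camera_model takes no time and is no camera call; for the wrist camera it gives the pose at the moment of the call.
A pose or a line that the arm cannot do raises robot.MotionError and nothing moves.
- robot.sign_off(): hands the job in; it is judged then, once.
The state is a dict: "time_s": time; "joints": joint angles; "qd": joint speeds; "tau": joint torques, N m; "eef_pos": TCP position; "tool_rot": TCP orientation; "wrist_force": force on the tool from outside, world axes, zero at the start; "ft_torque": the same for the moment, N m; "width": finger opening in m; "grip_force": force on a finger pad.
Only numpy, scipy, OpenCV 4.12 (cv2) and the standard library are available. Lean on these libraries where they do the work, as an engineer would, in place of code of your own. Each camera call takes 0.05 s, during which the arm holds its last target. There are 200 camera calls.

## Task

Clamp the slate blank in the filing fixture so that its front edge can be filed: with the fingertips or the outside of the fingers push the steel strap round over the blank until it meets its stop, and only then push the cam lever fully down so that the foot grips the blank. Pick nothing up: leave the blank lying where it is on the board, and leave the file, the chisel and the spare blank undisturbed.

Things in the scene. Friction and masses are not known exactly. Their poses are not given: they have to be found in the camera images.
- fixture: Filing fixture, fixed to the bench: plywood board 160 x 240 x 18 mm (x, y, z). Origin: centre of its underside, on the bench top; its x axis points away from the robot at yaw 0, y to the left. It carries at local (-15, 85) mm the strap's post; at (-37, 35) a 16 x 22 mm steel stop block, 52 mm high above the bench; at (45, -100) and (45, -20) two 10 mm pins, 7 mm above the board.
- pivot (a point): Point on the vertical axis of the strap's post, at mid-thickness of the strap, 49 mm above the bench. The nut above it reaches to 63 mm above the bench.
- strap (a joint): Angle of the steel strap about its vertical post, rad. 0: home against its stop, pointing along the fixture's -y over the blank; grows anticlockwise seen from above, so at pi/2 it points along the fixture's +x. Range 0 to 1.9; starts at 1.1 to 1.7. Stays where it is left (friction 0.12 N m). 150 mm from post axis to foot axis.
- strap_mid (a point): Middle of the strap's bar, 90 mm from the post axis. The bar is 26 mm wide and 10 mm thick, underside 44 mm and top 54 mm above the bench, ends of radius 17 mm; only the foot at its outer end comes lower, 33 mm above the bench with the lever raised. A good place to push the bar's side.
- cam_pin (a point): Centre of the cam lever's hinge pin, on the foot's axis at the strap's outer end, 66 mm above the bench; the pin is level and square to the strap. The lever points outward, away from the post, in the line of the strap.
- cam_lever (a joint): Angle of the cam lever, rad. 0: raised 0.785 rad (45 degrees) above level; 0.785: fully down, level. Starts at 0 to 0.2. Stays where it is left (friction 0.18 N m): 4 to 6 N down, 50 mm out from the pin, moves it. It is 100 mm long from pin to end; its outer 50 mm is a black grip 24 mm wide, 11 mm thick, the rest a steel bar 14 x 8 mm.
- lever_end (a point): Centre of the lever's outer end, 100 mm from the pin, at mid-thickness.
- foot: Round rubber foot, 26 mm across, below the strap's outer end. Goes down 10 mm as the lever goes fully down, and then presses about 6 N on the blank (sprung). Origin: on its axis, 11 mm above its underside.
- blank: Slate gable blank to be clamped, 120 x 111 x 8 mm (x, y, z), dark grey, loose, lying flat on the fixture's board, with its straight long edge jutting about 15 mm over the board's front. Origin: centre of its underside, 18 mm above the bench; its top is 26 mm above the bench.
- file: Bystander: file with wooden handle, 27 x 291 x 27 mm, loose, lying on the bench to the right of the fixture. Origin: centre of its underside, y along it.
- chisel: Bystander: steel slate chisel, 36 x 298 x 21 mm, loose, on the bench to the left of the fixture. Origin: centre of its underside, y along it.
- spare_blank: Bystander: second slate gable blank, 129 x 118 x 8 mm, loose, flat on the bench beyond the fixture. Origin: centre of its underside.
Not all that is in view belongs to the job. Leave any white look-alike of the blank alone.

How it is judged:
By the outcome, as a careful person would: the job done as asked, in the order asked, and still so for the second after the job is handed in, with the robot touching nothing.
It also fails if it takes over 48 s, if anything falls off the work surface, if the arm or the gripper's body presses on something with over 40 N, if the wrist force passes 120 N, or if a joint passes its speed limit or range.

## Working session

There is one attempt and no reset: what is moved stays moved. The work goes in short steps, each a Python script; the robot and the scene stay as the last script left them, time stands still between calls to the robot, and variables do not carry over. Pictures are saved under pics/ and viewed, at most 10 in all, crops included, and the job is handed in when it is done.

```bash
mkdir -p pics; ls
python3 - <<'E'
from cell import robot
import cv2
for n in("top","scene"):
    cv2.imwrite(f"pics/{n}0.png",cv2.resize(robot.grab_frame(n)[:,:,::-1],(800,600),interpolation=cv2.INTER_CUBIC))
print(robot.read_state()["time_s"])
E
```

```text
pics
0.1
```

View pics/top0.png

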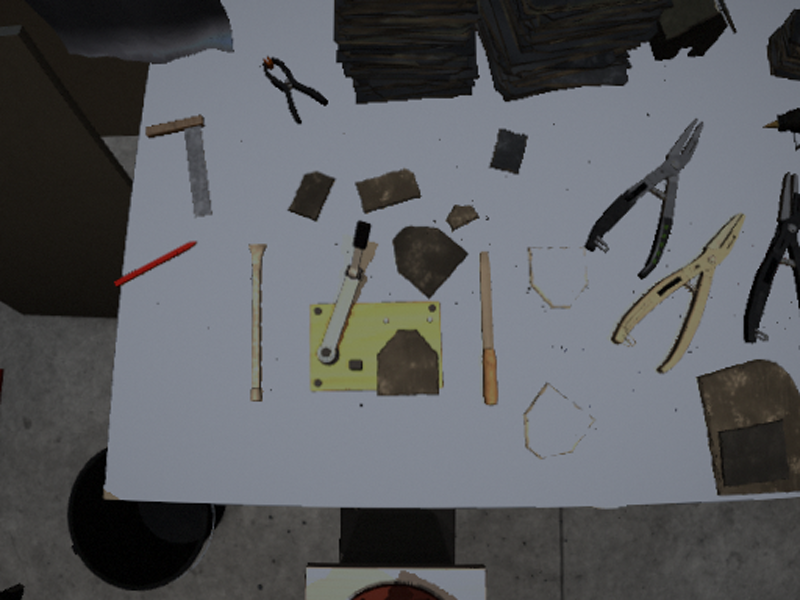

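View pics/scene0.png

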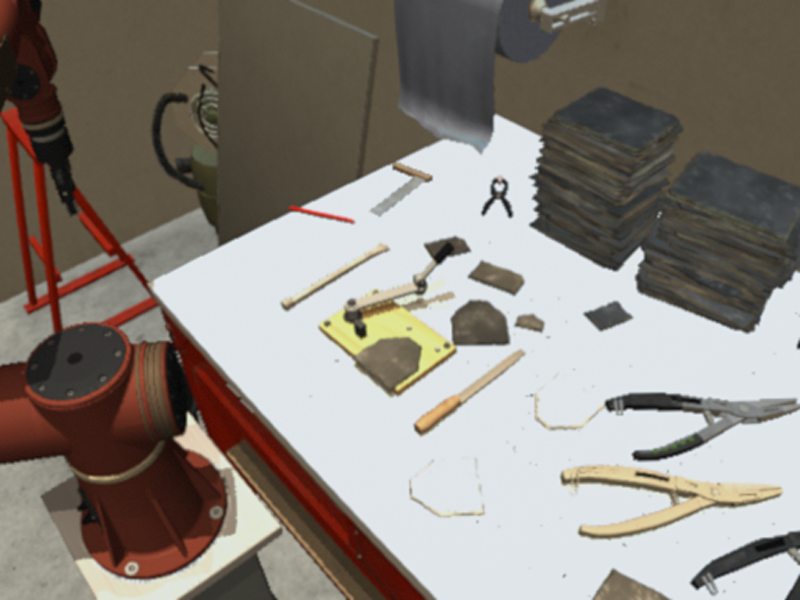

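Top view (800x600 pixels): the yellow board has corners at about (311,304), (440,302), (443,390) and (309,391). The post nut is at (327,354), the cam pin at (354,271) and the lever end at (362,224). The blank to clamp is the dark one on the board at (408,363). The dark one at (428,258) is the spare, and the pale outlines at (558,277) and (558,422) are the white look-alikes, which I'll leave alone.

```bash
cat > h.py <<'E'
from cell import robot
import numpy as np, cv2
from scipy.spatial.transform import Rotation as R
def px2w(cam,uv,z,m=None):
    m=m or robot.camera_model(cam); K=np.array(m["mtx"]);T=np.array(m["camera_from_world"])
    n=cv2.undistortPoints(np.array(uv,float).reshape(-1,1,2),K,np.array(m["distortion"]))[:,0]
    d=np.c_[n,np.ones(len(n))]@T[:3,:3]; o=-T[:3,:3].T@T[:3,3]
    z=np.broadcast_to(z,len(n))
    return o+d*((z-o[2])/d[:,2])[:,None]
def w2px(cam,P,m=None):
    m=m or robot.camera_model(cam);T=np.array(m["camera_from_world"])
    return cv2.projectPoints(np.array(P,float),cv2.Rodrigues(T[:3,:3])[0],T[:3,3],np.array(m["mtx"]),np.array(m["distortion"]))[0][:,0]
def quat(yaw,tilt=0):  # tool down, tool y-axis at angle yaw in world
    c,s=np.cos(yaw),np.sin(yaw); y=np.array([c,s,0]); z=np.array([0,0,-1.]); x=np.cross(y,z)
    return R.from_matrix(np.c_[x,y,z]).as_quat()
E
python3 - <<'E'
from h import *
np.set_printoptions(precision=4,suppress=True)
uv=np.array([(311,304),(440,302),(443,390),(309,391),(327,354),(354,271),(362,224),(408,363),(428,258),(257,247),(256,400),(485,252),(491,404)])*.64
print(px2w("top",uv,[.018]*4+[.063,.07,.13,.026,.008,.01,.01,.02,.02]))
s=robot.read_state(); print(s["eef_pos"],s["tool_rot"],R.from_quat(s["tool_rot"]).as_matrix())
print(np.linalg.inv(robot.camera_model("wrist")["camera_from_world"])[:3], np.array(robot.camera_model("wrist")["mtx"])[0,0])
E
```

```text
[[ 0.6167  0.1596  0.018 ]
 [ 0.6221 -0.0781  0.018 ]
 [ 0.4614 -0.0826  0.018 ]
 [ 0.4576  0.1578  0.018 ]
 [ 0.5202  0.1212  0.063 ]
 [ 0.6666  0.077   0.07  ]
 [ 0.7329  0.0602  0.13  ]
 [ 0.5088 -0.0196  0.026 ]
 [ 0.7086 -0.0568  0.008 ]
 [ 0.7282  0.269   0.01  ]
 [ 0.4403  0.2555  0.01  ]
 [ 0.7178 -0.1632  0.02  ]
 [ 0.4368 -0.1682  0.02  ]]
[0.1713 0.5747 0.2306] [ 0.1444  0.9895 -0.0006 -0.0002] [[-0.9583  0.2858 -0.0006]
 [ 0.2858  0.9583 -0.0011]
 [ 0.0002 -0.0012 -1.    ]]
[[ 0.2862  0.9222  0.2601  0.1058]
 [ 0.9582 -0.2748 -0.0802  0.5945]
 [-0.0025  0.2722 -0.9622  0.3743]] 287.79082338677426
```

```bash
cat >> h.py <<'E'
PIV=np.array([.5215,.1225]); YAW=.019
def strap_pose(th,off,z,r=.09):
    phi=th-np.pi/2+YAW; u=np.array([np.cos(phi),np.sin(phi)]); n=np.array([-u[1],u[0]])
    return np.r_[PIV+r*u+off*n,z], quat(phi+np.pi)
E
python3 - <<'E'
from h import *
robot.gripper_to(0)
p,q=strap_pose(1.26,.055,.17)
robot.movep(p,q)
s=robot.read_state();print(s["time_s"],s["joints"],s["eef_pos"])
m=robot.camera_model("wrist"); im=robot.grab_frame("wrist")
np.save("m1.npy",m,allow_pickle=True)
cv2.imwrite("pics/w1.png",cv2.resize(im[:,:,::-1],(800,600),interpolation=cv2.INTER_CUBIC))
E
```

```text
3.1 [ 3.23965861e-02  2.26291802e-01  1.20886462e-01  1.46525887e+00
  1.67117416e-04 -1.24696501e+00] [0.62338425 0.14992134 0.17013545]
```

View pics/w1.png

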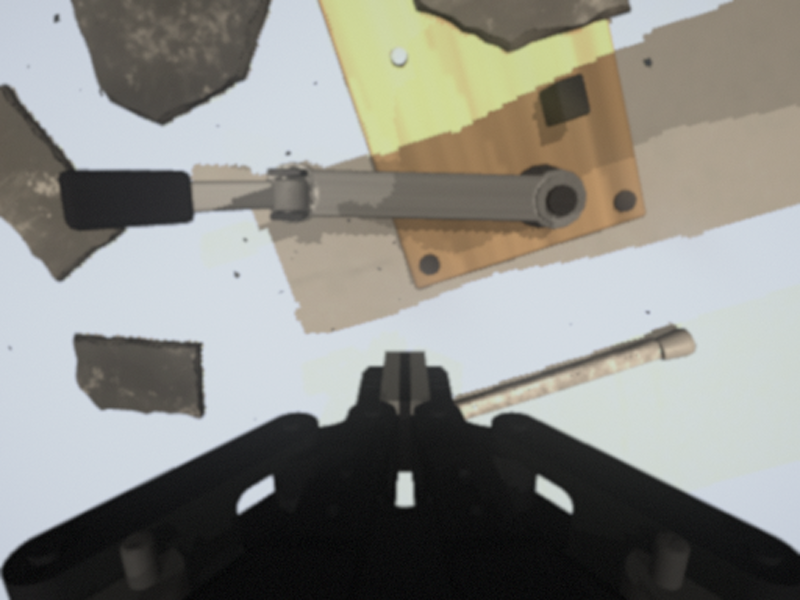

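In the wrist view the nut is at (562,200), the cam pin at (290,193), the lever end at about (63,200), and the closed fingertips at (405,355). The bar lies level across the picture, clear of the fingers. I'll refine the pivot and the angle from these, then push.

Run:
```python
from h import *
np.set_printoptions(precision=4,suppress=True)
m=np.load("m1.npy",allow_pickle=True).item()
P=px2w("wrist",np.array([(562,200),(290,193),(63,200),(642,214),(417,287)])*.64,[.063,.072,.13,.018,.018],m); print(P)
d=P[1]-P[0]; print(np.linalg.norm(d[:2]), np.arctan2(d[1],d[0])+np.pi/2-YAW)
e=P[3]-P[4];print("yaw of left edge",np.arctan2(-e[1],-e[0]),np.linalg.norm(e))
```

```text
[[0.5257 0.1237 0.063 ]
 [0.6651 0.0775 0.072 ]
 [0.7406 0.0542 0.13  ]
 [0.4628 0.1546 0.018 ]
 [0.618  0.1596 0.018 ]]
0.1467797024454717 1.2320621737481527
yaw of left edge 0.03259627667745434 0.15524853558983348
```

```bash
sed -i 's/^PIV=.*/PIV=np.array([.523,.1227]); YAW=.022/' h.py
python3 - <<'E'
from h import *
np.set_printoptions(precision=3,suppress=True)
robot.move_l(*strap_pose(1.245,.05,.036),max_speed=.2)
f0=np.array(robot.read_state()["wrist_force"]); print(f0)
robot.move_l(*strap_pose(1.245,.026,.036),max_speed=.08)
th=1.245
while th>-.06:
    step=.2 if th>.25 else .02
    th-=step
    robot.move_l(*strap_pose(th,.024,.036),max_speed=.1 if th>.2 else .04)
    s=robot.read_state(); f=np.array(s["wrist_force"])-f0
    print(round(th,3),f,round(s["time_s"],2))
    if np.hypot(*f[:2])>7: break
cv2.imwrite("pics/s2.png",cv2.resize(robot.grab_frame("top")[210:275,170:310,::-1],(800,372),interpolation=cv2.INTER_CUBIC))
cv2.imwrite("pics/w2.png",cv2.resize(robot.grab_frame("wrist")[:,:,::-1],(800,600),interpolation=cv2.INTER_CUBIC))
E
```

```text
[ 0.162 -0.83   0.758]
1.045 [-0.399  1.361 -0.784] 4.78
0.845 [-0.069  0.864 -1.245] 5.12
0.645 [0.077 0.353 0.3  ] 5.47
0.445 [-0.45   0.975 -0.375] 5.83
0.245 [-0.26   0.89  -1.127] 6.17
0.225 [ 0.502  1.084 -0.595] 6.42
0.205 [ 0.902  1.993 -0.277] 6.67
0.185 [ 0.402  0.415 -1.48 ] 6.92
0.165 [-0.628  0.998 -0.854] 7.17
0.145 [0.634 0.782 0.314] 7.42
0.125 [ 0.555  1.044 -1.293] 7.67
0.105 [ 0.007  0.592 -0.314] 7.92
0.085 [ 0.288  1.122 -1.038] 8.18
0.065 [ 0.339  1.088 -0.909] 8.43
0.045 [-0.149  1.462 -0.109] 8.68
0.025 [ 4.74   1.452 -2.884] 8.93
0.005 [13.071  4.37  -9.09 ] 9.18
```

View pics/w2.png

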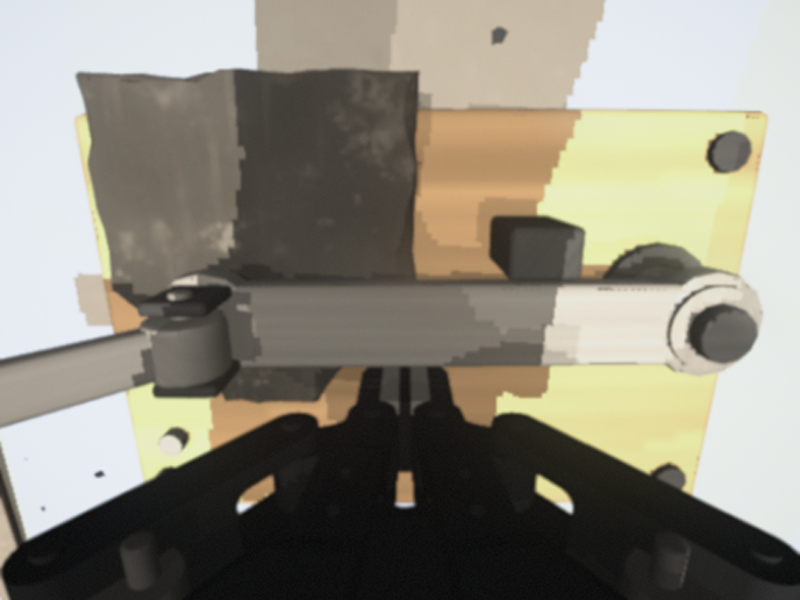

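The strap's bar lies flat along the stop block at (537,248). The pin is at about (190,345), with the foot over the blank and the blank still in place. The wrist force rose to 13 N at the stop, so the strap is home. Next I'll back off, rise, and push the lever down.

Run:
```python
from h import *
np.set_printoptions(precision=3,suppress=True)
robot.move_l(*strap_pose(0.0,.045,.036),max_speed=.1)
robot.move_l(*strap_pose(0.0,.045,.18),max_speed=.2)
robot.movep(*strap_pose(0.0,0,.18,r=.15+.055))
robot.pause(.3)
f0=np.array(robot.read_state()["wrist_force"])
z=.145
while z>.064:
    z-=.006 if z>.08 else .002
    robot.move_l(strap_pose(0,0,z,r=.205)[0],max_speed=.06)
    s=robot.read_state(); f=np.array(s["wrist_force"])-f0
    print(round(z,3),round(s["eef_pos"][2],4),f,round(s["time_s"],2))
    if f[2]>15 and z<.08 or np.linalg.norm(f)>25: break
cv2.imwrite("pics/s3.png",robot.grab_frame("scene")[150:300,170:370,::-1].repeat(4,0).repeat(4,1))
```

```text
0.139 0.1393 [ 1.071 -0.76  -0.432] 12.19
0.133 0.1328 [ 0.445 -0.523 -0.876] 12.44
0.127 0.1265 [ 0.999 -0.515 -0.159] 12.69
0.121 0.1204 [ 0.539 -1.077  0.129] 12.94
0.115 0.1145 [ 0.326 -0.087  0.027] 13.19
0.109 0.1085 [-0.037 -1.908 -0.35 ] 13.44
0.103 0.1025 [0.919 0.238 0.221] 13.69
0.097 0.0965 [-0.186 -0.15  -0.624] 13.94
0.091 0.0905 [-0.198 -1.195 -0.486] 14.19
0.085 0.0845 [ 0.972 -0.113 -0.291] 14.44
0.079 0.0785 [ 0.128  0.346 -0.513] 14.69
0.077 0.0768 [-0.013 -1.156  0.989] 14.94
0.075 0.0749 [-0.435 -1.694  0.799] 15.19
0.073 0.073 [-0.056 -2.083  1.673] 15.44
0.071 0.0716 [-1.495 -0.742  6.045] 15.69
0.069 0.0712 [-8.421 -0.267 19.899] 15.94
```

View pics/s3.png

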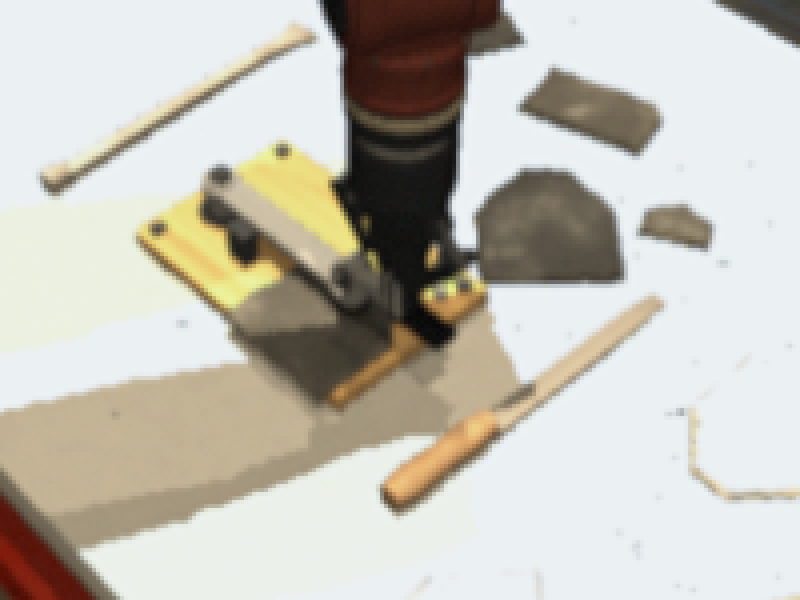

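The wrist force rose to 20 N at TCP height 0.071 m, which matches a level lever. The black grip looks low, at (430,325), beneath the fingers. But there was little force on the way down, so I'll retract and check.

Run:
```python
from h import *
robot.move_l(strap_pose(0,0,.2,r=.205)[0],max_speed=.15)
cv2.imwrite("pics/w4.png",cv2.resize(robot.grab_frame("wrist")[:,:,::-1],(800,600),interpolation=cv2.INTER_CUBIC))
```

```text
(no output)
```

View pics/w4.png

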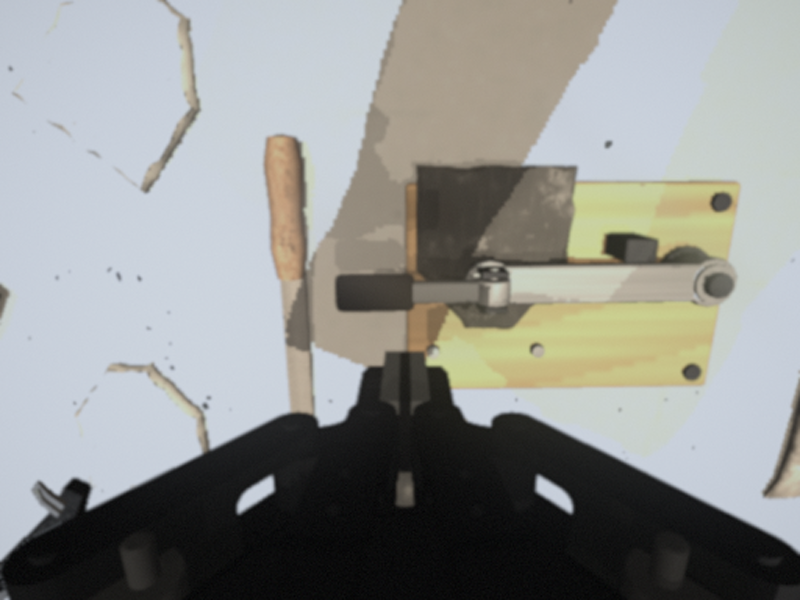

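The lever's grip runs from (337,293) to (412,293), the pin is at (493,285), and the nut at (714,285). The blank still overhangs the board's front edge, and the file is untouched. I'll compare these pixels with the predicted pose to confirm the strap and lever angles.

Run:
```python
from h import *
np.set_printoptions(precision=4,suppress=True)
P=px2w("wrist",np.array([(714,285),(493,287),(337,293)])*.64,[.063,.073,.066]);print(P)
for i in(1,2):
    d=P[i]-P[0];print(np.hypot(*d[:2]),np.arctan2(d[1],d[0])+np.pi/2-YAW)
for a in(0,.2,.4,.785):
    print(a,w2px("wrist",[strap_pose(0,0,.066+.1*np.sin(a),r=.15+.1*np.cos(a))[0]])/.64)
s=robot.read_state();print(s["time_s"],s["wrist_force"])
```

```text
[[ 0.5252  0.1188  0.063 ]
 [ 0.5272 -0.0274  0.073 ]
 [ 0.5351 -0.1251  0.066 ]]
0.14628856752538794 -0.00824702469229497
0.24417437948780746 0.01854345011669769
0 [[333.474  282.8948]]
0.2 [[331.7263 291.014 ]]
0.4 [[337.03   299.9899]]
0.785 [[371.8026 318.3044]]
17.0667 [1.1194 0.1178 0.2759]
```

The wrist picture is ambiguous by about 0.1 rad, so I'll probe the grip nearer its end. The contact height there shows the true lever angle, and the push finishes the stroke if any is left.

Run:
```python
from h import *
np.set_printoptions(precision=3,suppress=True)
off=.003
robot.move_l(strap_pose(0,off,.1,r=.23)[0],max_speed=.2)
robot.pause(.3)
f0=np.array(robot.read_state()["wrist_force"])
for z in np.arange(.088,.0675,-.0015):
    robot.move_l(strap_pose(0,off,z,r=.23)[0],max_speed=.04)
    s=robot.read_state(); f=np.array(s["wrist_force"])-f0
    print(round(z,4),round(s["eef_pos"][2],4),f,round(s["time_s"],2))
    if f[2]>14: break
robot.move_l(strap_pose(0,off,.2,r=.23)[0],max_speed=.2)
robot.movep(*strap_pose(0.3,.2,.25))
cv2.imwrite("pics/s5.png",cv2.resize(robot.grab_frame("scene")[170:280,190:340,::-1],(800,587),interpolation=cv2.INTER_CUBIC))
a=[w2px("scene",[strap_pose(0,0,.066+.1*np.sin(t),r=.15+.1*np.cos(t))[0]])[0] for t in(0,.2,.785)]
print((np.array(a)-[190,170])*5.333,robot.read_state()["time_s"])
```

```text
0.088 0.0875 [-1.087  1.826 -0.704] 18.48
0.0865 0.0865 [-0.648  0.397 -0.346] 18.73
0.085 0.0849 [-0.909  1.461 -0.445] 18.98
0.0835 0.0834 [-1.124  0.602 -0.101] 19.23
0.082 0.0819 [-0.859  1.108 -0.703] 19.48
0.0805 0.0804 [ 0.456  2.417 -0.159] 19.73
0.079 0.0789 [-0.698  2.33  -0.943] 19.98
0.0775 0.0774 [-0.902  1.284 -0.637] 20.23
0.076 0.0759 [-0.072  1.06  -0.943] 20.48
0.0745 0.0744 [-0.625  1.119 -0.193] 20.73
0.073 0.0729 [ 0.713  1.938 -0.091] 20.98
0.0715 0.0717 [-0.99   1.412  2.271] 21.23
0.07 0.0713 [-4.568  3.463 11.039] 21.48
0.0685 0.0709 [-7.935  5.313 19.61 ] 21.73
[[485.532 351.688]
 [483.931 324.727]
 [449.394 230.216]] 23.7417
```

View pics/s5.png

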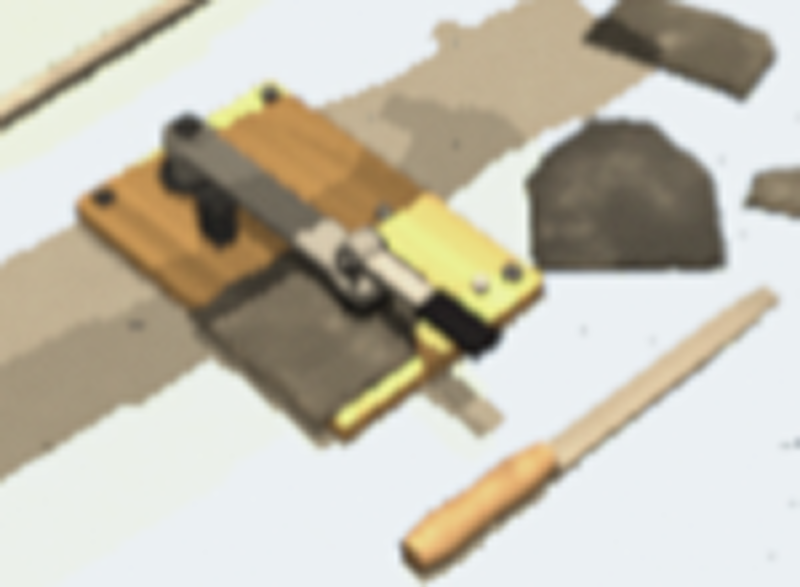

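Contact came at 0.0717 m at both radii (55 and 80 mm from the pin), so the lever is level and fully down. The scene crop agrees: the lever is flat, the blank is in place, and the file is undisturbed. The probing did put some sideways force on the lever, so I'll check from above that the strap is still on its stop.

Run:
```python
from h import *
p,q=strap_pose(0,.075,.19,r=.09)
robot.movep(p,q); robot.pause(.2)
m=robot.camera_model("wrist"); np.save("m2.npy",m,allow_pickle=True)
cv2.imwrite("pics/w6.png",cv2.resize(robot.grab_frame("wrist")[:,:,::-1],(800,600),interpolation=cv2.INTER_CUBIC))
print(robot.read_state()["time_s"])
```

```text
24.875
```

View pics/w6.png

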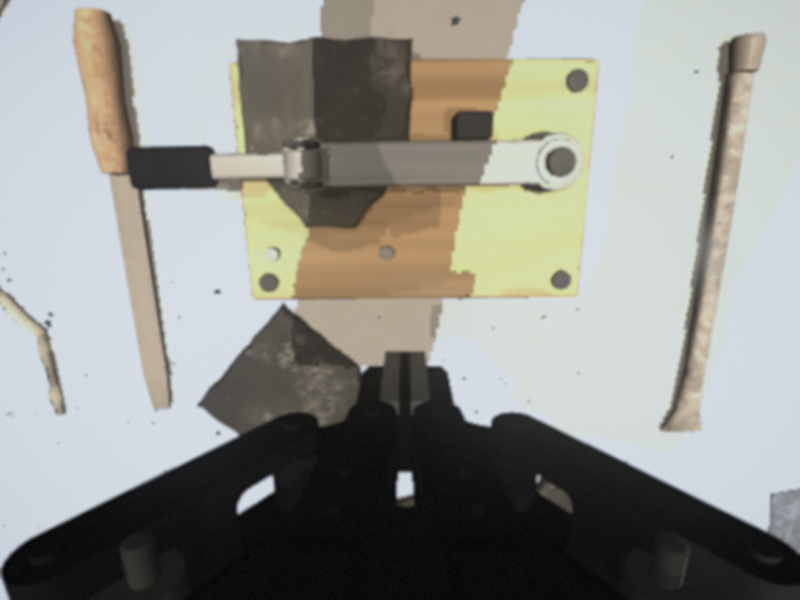

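Run:
```python
from h import *
np.set_printoptions(precision=4,suppress=True)
m=np.load("m2.npy",allow_pickle=True).item()
a=lambda p,q:(lambda d:np.arctan2(d[1],d[0])+np.pi/2)(q-p)
P=px2w("wrist",np.array([(560,161),(303,163),(130,166),(598,59),(233,65),(578,295),(255,298),(520,141),(330,142),(520,185),(330,188)])*.64,[.063,.073,.0715]+[.018]*4+[.054]*4,m)
print(P);print("strap",a(P[0],P[1]),a(P[7],P[8]),a(P[9],P[10]),"board",a(P[3],P[4]),a(P[5],P[6]))
```

```text
[[ 0.5256  0.1226  0.063 ]
 [ 0.5302 -0.0243  0.073 ]
 [ 0.5333 -0.1236  0.0715]
 [ 0.4606  0.1553  0.018 ]
 [ 0.4694 -0.0796  0.018 ]
 [ 0.6181  0.1615  0.018 ]
 [ 0.6257 -0.0753  0.018 ]
 [ 0.5146  0.1005  0.054 ]
 [ 0.5177 -0.012   0.054 ]
 [ 0.54    0.1028  0.054 ]
 [ 0.5444 -0.0125  0.054 ]]
strap 0.03154188996637264 0.027856186359407564 0.038144079117613305 board 0.03753122553674593 0.03215939588187089
```

The strap is parallel to the board (0.032 against 0.035 rad) and flush with the stop block at (472,125). The lever is level and in line with it, and the blank still juts over the front. The file and chisel lie clear, and the spare blank at (285,370) lies flat beyond the board. I'm handing in.

```bash
python3 -c "
from cell import robot
print(robot.sign_off())"
```

```text
the job is handed in; nothing more can be done
None
```

The job is handed in: the strap was pushed home against its stop, then the cam lever was pushed fully down to clamp the slate blank; the blank, file, chisel and spare blank showed no sign of having moved in the last pictures, and it took about 25 s.

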